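# Swing the transfer track round and slide the watch carrier into its dock

### The arm

A 7-joint arm with a two-finger parallel gripper is mounted at the origin on a cart in front of the work surface, level with it; the furniture and walls round the work are solid. World frame = base frame: x ahead of the robot, y to its left, z up, the work surface at z = 0. Lengths are in mm, angles in rad, forces in N, time in s.
With the tool pointing down it reaches from about 425 to 875 mm from the base axis. Payload 8.4 kg.
Tool frame: the origin (TCP) lies at the very end of the fingers, on their centre line; the grasp point (between the pads) lies 19 mm behind it; z points along the fingers, y is the line along which they close (so a half turn about z gives the same grasp; the last joint's range is limited). The gripper opens to 87 mm and grips with 3 to 60 N. Pads are 19 mm wide; open, the fingers measure 117 mm over their backs; the gripper's body (75 mm by 190 mm) begins 51 mm behind the grasp point.
Start: joints at [-1.341, 0.333, 0.04, 1.465, -0.013, 1.343, -0.059], TCP at [209.89, 615.15, 222.546] pointing down, gripper open.
Joint ranges: [-2.58, 2.58], [-0.38, 2.09], [-1.3, 1.39], [0.25, 2.4], [-1.5, 4.64], [0.08, 2.09], [-2.65, 2.65]. Speed limits (rad/s): [2.22, 2.22, 2.79, 2.79, 3.14, 3.14, 3.14].

### API

Orientations are given as a unit quaternion [x, y, z, w].
In Python, from station import sense, eyes, sign_off gives the robot as it stands.
- The arm moves only by the tool move_arm, never from a script. Its argument "motion" is a list of rows, each a list of 3 entries, a list of its own where there are three numbers: the opening, from 0 (shut) to 1 (fully open), then the shift along the tool's x, y, z as a fraction of full scale, then the turn about the tool's z as a fraction of full scale. In form: [[hand, [x, y, z], twist], ...]. A call has 1 to 10 rows; each row shifts and turns the commanded pose from where the row before left it, along the tool's axes as they then stand; what a row does not reach is not made up. Full scale, the value 1, is 5 cm for a shift and 45 degrees for a turn. A row lasts 1/10 s, in which the tool goes at most 50 mm and 8.59 degrees, less where a joint would pass 70% of its speed; a pose out of reach is approached as far as the arm can. A call with a number of a shift or a turn outside -1 to 1 is refused whole. A call with a gripper value outside its range is refused whole. The fingers move at their own pace and stop on an object; "newtons" is the grip in N (left out, the last holds). Time passes only in rows, so rows that do not move let the fingers close. It gives the time, the measured TCP pose, the force, the opening and the grip force at its end, in the units of the state.
- sense(): the state, without advancing time (a new reading comes with each control period).
- eyes.camera(name): name is "scene" or "top" or "wrist"; returns (picture, depth): 480x640x3 uint8, red, green, blue; 480x640 float32, mm along the optical axis (not along the pixel's ray), 0 where there is no reading.
- eyes.calibration(name): a dict with "camera_matrix" (3x3 intrinsics, pixels), "k1" (the pictures are not rectified: a ray, as slopes to the right and down, at radius r is drawn at 1 + k1 r^2 times it, then the intrinsics apply), "R" (3x3) and "t" (3): a world point X has camera coordinates R X + t. Camera axes: x right, y down, z forward; pixel columns grow to the right and rows downward; lengths in mm; the calibration is good to about 2 mm. A picture is of the moment at which its call begins: read the wrist's pose just before it. calibration takes no time and is no camera call; for the wrist camera it gives the pose at the moment of the call.
- sign_off(): hands the job in; it is judged then, once.
The state is a dict: "time": time; "qpos": joint angles; "joint_vel": joint speeds; "joint_torque": joint torques, N m; "position": TCP position; "tool_rot": TCP orientation; "force": force on the tool from outside, world axes, zero at the start; "moment": the same for the moment, N m; "finger_gap": finger opening in mm; "grip_force": force on a finger pad.
Only numpy, scipy, OpenCV 4.12 (cv2) and the standard library are available. Lean on these libraries where they do the work, as an engineer would, in place of code of your own. Each camera call takes 0.05 s, during which the arm holds its last target. There are 200 camera calls.

### The job

Swing the pivoting track round its pin, by pushing it near its outer corner, until its open end lines up with the mouth of the fixed dock. Then slide the carrier with the watch along the track, without lifting it, into the dock until it is fully home against the end stop, and let go. Leave the other things on the bench where they are.

Things in the scene. Friction and masses are not known exactly. Their poses are not given: they have to be found in the camera images.
- track: aluminium swivel track, a shallow channel 84 mm wide, turning flat about a steel pin at its rounded end. Origin: pin axis at bench level; x runs along it to the open outer end at 152 mm, y left, z up. Floor top 14 mm above the bench (underside 5); rails at y = 32 to 42 mm each side, x = 30 to 152 mm, 34 mm high. Pin head: 13 mm radius, 22 mm high. Stiff: 2 N at a corner turns it; it stays put
- track_end (a point): middle of the floor's edge at the track's open outer end, 14 mm above the bench, 152 mm from the pin; the outer corners lie 42 mm to either side of it. At the start the dock is 0.6 to 0.95 rad clockwise of the track seen from above, so the rail on the +y side must be pushed from outside
- dock: dark steel dock fixed to the bench, a channel with a closed far end. Origin: on the same pin axis at bench level (not on the dock itself); x points from the pin through the dock's middle, z up. The track is lined up when both x axes agree. Mouth at x = 158 mm, face of the 40 mm high end stop at x = 245 mm; foot 120 mm wide
- dock_mouth (a point): middle of the floor's edge at the dock's mouth, 158 mm from the pin. The dock's floor is 12.7 mm above the bench; its side walls are 66 mm apart and 34 mm high (above the bench), flared to about 75 mm at the mouth
- carrier_mid (a point): centre of the carrier, a loose grey plastic tray 80 mm long (x), 60 wide (y), 32 high, 0.15 to 0.5 kg, with a watch fixed in it (top 3 mm above the rim). The point is 16 mm above its underside and 40 mm from its flat front and rear faces. It starts on the track between the rails, 95 to 105 mm from the pin; fully home, touching the stop, it is at x = 205 mm of the dock
- wood_block: bystander: beech block with drill holes, 60 x 110 x 40 mm, origin under its centre
- parts_tin: bystander: small round white tin, 50 mm wide, 21 mm high, origin under its centre
- marker: bystander: marker pen lying on the bench, 134 mm long, origin under its centre
- dishes: bystander: two stacked white dishes, 98 mm wide, 36 mm high, origin under their centre
- lever_press: fixed green lever press at the left of the bench, an obstacle to go round: a foot with a column and head up to 255 mm high, reaching about 110 mm from its origin (under the ram, at bench level); its lever sticks out to the back left, up to 330 mm high

How it is judged:
By the outcome, as a careful person would: the job done as asked, in the order asked, and still so for the second after the job is handed in, with the robot touching nothing.
It also fails if it takes over 54 s, if anything falls off the work surface, if the arm or the gripper's body presses on something with over 40 N, if the wrist force passes 120 N, or if a joint passes its speed limit or range.

## Working session

There is one attempt and no reset: what is moved stays moved. The work goes in short steps, Python scripts to look and compute and a tool call to move; the robot and the scene stay as the last step left them, time stands still between calls to the robot, and variables do not carry over. Pictures are saved under pics/ and viewed, at most 10 in all, crops included, and the job is handed in when it is done.

Besides the shell and the picture viewer there is one more tool, called after "Call:" as name([rows], argument=value, ...), one row to a line, values as JSON. move_arm: Moves the arm, as the interface text tells. Shift numbers are shares of 5 cm and turn numbers shares of 45 degrees, none past 1 either way. Its arguments: {"type":"object","properties":{"motion":{"type":"array","items":{"type":"array"}},"newtons":{"type":"number"}},"required":["motion"]}

```bash
mkdir -p pics; cat > h.py <<'E'
import numpy as np, cv2
from station import sense, eyes, sign_off
def snap(n,f):
    p,d=eyes.camera(n); cv2.imwrite(f'pics/{f}.png',p[:,:,::-1]); np.save(f'pics/{f}.npy',d); 
    c=eyes.calibration(n); np.savez(f'pics/{f}_c.npz',**{k:np.array(v) for k,v in c.items()}); return p,d
def ray(f,u,v):
    c=np.load(f'pics/{f}_c.npz'); K=c['camera_matrix']; 
    s=cv2.undistortPoints(np.array([[[u,v]]],float),K,np.array([float(c['k1']),0,0,0])).ravel()
    R=c['R'];t=c['t'].ravel(); return -R.T@t, R.T@np.array([s[0],s[1],1])
def atz(f,u,v,z):
    o,r=ray(f,u,v); return o+r*(z-o[2])/r[2]
def atd(f,u,v):
    o,r=ray(f,u,v); return o+r*np.load(f'pics/{f}.npy')[int(v),int(u)]
E
python3 - <<'E'
from h import *
print(sense()); snap('top','top1'); snap('scene','scene1')
E
```

```text
{'time': 0.0, 'qpos': array([-1.34116079,  0.33390667,  0.03988078,  1.46628203, -0.01337638,
        1.34328036, -0.05847117]), 'joint_vel': array([ 0.00247671,  0.00040706,  0.0007009 , -0.00028235, -0.00130059,
        0.00056495, -0.00054272]), 'joint_torque': array([-1.62178776e-05, -6.56362438e+01,  1.33521292e+00, -4.03799415e+01,
       -5.98015194e-02,  4.49618383e-02,  1.11782917e-04]), 'position': array([209.80095307, 614.71589752, 221.65684739]), 'tool_rot': array([ 1.63672887e-01,  9.86514337e-01, -8.02760281e-04, -6.49905826e-05]), 'force': array([-0.35316397,  0.68695172,  0.57496669]), 'moment': array([ 0.00639784, -0.01514842,  0.01371406]), 'grip_force': 0.0, 'finger_gap': 87.01691976127775}
```

View pics/top1.png

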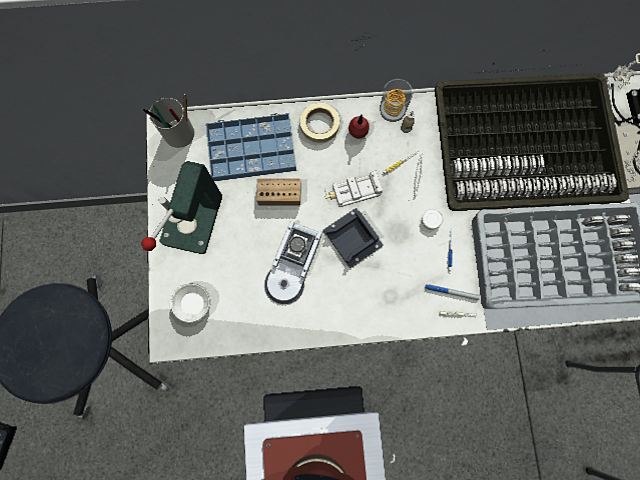

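View pics/scene1.png

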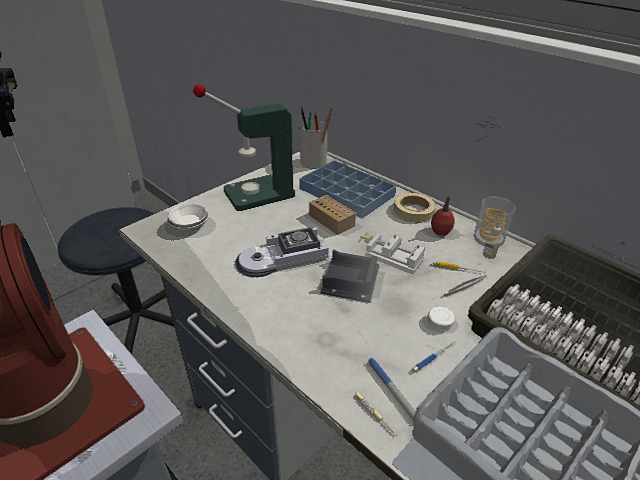

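```bash
python3 - <<'E'
from h import *
p=cv2.imread('pics/top1.png')[200:320,250:410]
cv2.imwrite('pics/c1.png',cv2.resize(p,None,fx=5,fy=5,interpolation=cv2.INTER_CUBIC))
c=np.load('pics/top1_c.npz'); print(c['camera_matrix'],c['k1'],c['R'],c['t'])
for u,v in [(283,286),(354,240),(188,300),(190,225),(148,243),(280,192)]: print(u,v,atd('top1',u,v).round())
E
```

```text
[[509.44265748   0.         317.95244205]
 [  0.         509.44265748 236.6196064 ]
 [  0.           0.           1.        ]] 0.011591422831852216 [[-0.0864343  -0.99624987  0.00391203]
 [-0.97068186  0.08333069 -0.22546114]
 [ 0.22428964 -0.02328491 -0.97424431]] [  -4.03897006  574.13174797 1167.46420457]
283 286 [466.  42.  15.]
354 240 [ 567. -145.   13.]
188 300 [452. 276.  15.]
190 225 [637. 262.  30.]
148 243 [527. 273. 326.]
280 192 [701.  31.  40.]
```

View pics/c1.png

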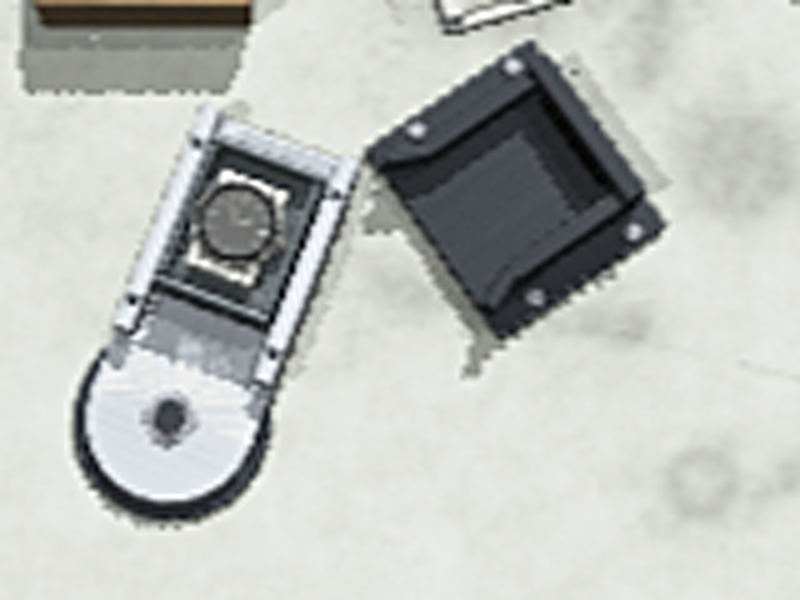

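```bash
python3 - <<'E'
from h import *
g=lambda x,y,z:atz('top1',x/5+250,y/5+200,z)
P=g(170,418,22);L=g(207,105,34);R=g(358,157,34);M=(L+R)/2
print('pin',P,'L',L,'R',R,np.hypot(*(M-P)[:2]),np.linalg.norm(L-R))
print('th',np.arctan2(*(M-P)[1::-1]), 'thn',np.arctan2(-(R-L)[0]*-1,-(R-L)[1]))
for z in (5,12):
  D=[g(368,157,z),g(500,338,z),g(662,228,z),g(533,42,z)]
  a,b,c,d=D
  print(z,[q.round(1)[:2] for q in D],np.linalg.norm(a-b),np.linalg.norm(c-d))
  for q in((a+b)/2,(c+d)/2): print(np.arctan2(*(q-P)[1::-1]),np.hypot(*(q-P)[:2]))
  e=(a-b)+(d-c); print('norm dir',np.arctan2(-e[0],e[1]))
s=sense(); from scipy.spatial.transform import Rotation as Ro
print(Ro.from_quat(s['tool_rot']).as_matrix().round(3))
E
```

```text
pin [470.88833901  38.83658657  22.        ] L [624.55588269   8.55343763  34.        ] R [591.44023718 -64.35026344  34.        ] 152.48814946536592 80.072439742597
th -0.4529729167362424 thn -0.4263728162373976
5 [array([598. , -70.4]), array([ 499.3, -128. ]), array([ 548.4, -215.5]), array([ 651.4, -160.5])] 114.29171086080433 116.79396338683219
-1.0578279965861783 158.4147758194498
-1.053620620533856 260.9348313965199
norm dir -1.0615504893332062
12 [array([596.3, -70.1]), array([ 498.2, -127.4]), array([ 547. , -214.4]), array([ 649.4, -159.7])] 113.65769060914197 116.14606217421202
-1.0643260808211221 157.36774420194263
-1.0575612311313045 259.3134715282498
norm dir -1.0615504893332062
[[-0.946  0.323 -0.   ]
 [ 0.323  0.946 -0.001]
 [-0.    -0.001 -1.   ]]
```

Call:
move_arm([
  [0,[0,0,0],-0.17],
  [0,[0,-0.2,0],-0.17],
  [0,[0,-0.3,0],-0.17],
  [0,[0,-0.4,0],-0.17],
  [0,[0,-0.4,0],-0.17],
  [0,[0,-0.4,0],-0.17],
  [0,[0,0,0],0],
])

```text
time: 0.8
position: [220.8, 529.7, 222.6]
tool_rot: [-0.235, 0.972, -0.001, 0.0]
force: [0.2, -0.1, 0.0]
finger_gap: 38.8
grip_force: 0.0
```

```bash
cat >> h.py <<'E'
from scipy.spatial.transform import Rotation as Ro
def go(*pts):
    "tool-axis shifts (units of 50 mm) through waypoints at present orientation"
    s=sense(); p=s['position']; R=Ro.from_quat(s['tool_rot']).as_matrix()
    print('t',s['time'],'p',p.round(1),'y az',np.degrees(np.arctan2(R[1,1],R[0,1])).round(1),'tilt',R[2].round(3),'F',s['force'].round(1),'q',s['qpos'].round(2))
    for q in pts: q=np.array(q,float); print(q,(R.T@(q-p)/50).round(2)); p=q
E
python3 -c "
from h import *
go((289,345,222),(408,190,222),(575,70,200))"
```

```text
t 0.8 p [220.8 529.7 222.6] y az 117.1 tilt [-0.    -0.001 -1.   ] F [ 0.2 -0.1  0. ] q [-1.21  0.18 -0.05  1.65  0.01  1.31  0.78]
[289. 345. 222.] [ 0.47 -3.91  0.02]
[408. 190. 222.] [-0.7  -3.84  0.  ]
[575.  70. 200.] [-1.88 -3.66  0.44]
```

Call:
move_arm([
  [0,[0.06,-0.49,0],0],
  [0,[0.06,-0.49,0],0],
  [0,[0.06,-0.49,0],0],
  [0,[0.06,-0.49,0],0],
  [0,[0.06,-0.49,0],0],
  [0,[0.06,-0.49,0],0],
  [0,[0.06,-0.49,0],0],
  [0,[0.06,-0.49,0],0],
  [0,[-0.09,-0.48,0],0],
  [0,[-0.09,-0.48,0],0],
])

```text
time: 1.8
position: [317.1, 307.5, 222.6]
tool_rot: [-0.233, 0.972, 0.0, 0.0]
force: [0.3, -0.3, 0.2]
finger_gap: 0.7
grip_force: 0.0
```

Call:
move_arm([
  [0,[-0.09,-0.48,0],0],
  [0,[-0.09,-0.48,0],0],
  [0,[-0.09,-0.48,0],0],
  [0,[-0.09,-0.48,0],0],
  [0,[-0.09,-0.48,0],0],
  [0,[-0.09,-0.48,0],0],
  [0,[-0.23,-0.46,0.05],0],
  [0,[-0.23,-0.46,0.05],0],
  [0,[-0.23,-0.46,0.05],0],
  [0,[-0.23,-0.46,0.05],0],
])

```text
time: 2.8
position: [490.2, 130.8, 212.4]
tool_rot: [-0.233, 0.972, -0.0, 0.0]
force: [-0.1, -0.4, 1.0]
finger_gap: 0.8
grip_force: 0.0
```

```bash
python3 -c "
from h import *
go((575,70,200))"
```

```text
t 2.8 p [490.2 130.8 212.4] y az 116.9 tilt [-0. -0. -1.] F [-0.1 -0.4  1. ] q [-0.77  0.04  0.44  1.84 -0.02  1.27  1.71]
[575.  70. 200.] [-0.96 -1.85  0.25]
```

Call:
move_arm([
  [0,[-0.2,-0.3,0],0.168],
  [0,[0,0,0],0.168],
  [0,[0,0,0],0.168],
  [0,[0,0,0],0.168],
  [0,[0,0,0],0.168],
  [0,[0,0,0],0.168],
  [0,[0,0,0],0.168],
  [0,[0,0,0],0],
])

```text
time: 3.6
position: [505.0, 122.7, 212.4]
tool_rot: [0.226, 0.974, -0.0, -0.0]
force: [0.3, 0.1, 0.2]
finger_gap: 0.6
grip_force: 0.0
```

```bash
python3 - <<'E'
from h import *
go((629,50,120),(629,50,12))
c=eyes.calibration('wrist'); R=np.array(c['R']);t=np.array(c['t']).ravel(); print(-R.T@t,R[2])
d=np.load('pics/top1.npy')
for v in range(196,212,2): print(v,atd('top1',280,v).round(),atd('top1',296,v).round())
E
```

```text
t 3.6 p [505.  122.7 212.4] y az 63.9 tilt [ 0. -0. -1.] F [0.3 0.1 0.2] q [-0.78  0.07  0.49  1.81 -0.03  1.27  0.83]
[629.  50. 120.] [-2.87 -0.21  1.85]
[629.  50.  12.] [-0.    0.    2.16]
[436.94298357 155.51551187 375.22706634] [ 0.2471545  -0.12225788 -0.96123237]
196 [689.  32.  43.] [687.  -8.  41.]
198 [684.  32.  43.] [682.  -8.  40.]
200 [680.  33.  41.] [677.  -7.  39.]
202 [679.  34.  27.] [675.  -7.  29.]
204 [679.  35.   9.] [675.  -6.  10.]
206 [678.  36.  -6.] [673.  -5.  -1.]
208 [670.  36.   1.] [668.  -5.  -1.]
210 [666.  37.  -2.] [663.  -5.  -2.]
```

Call:
move_arm([
  [0,[-0.36,-0.03,0.2],0],
  [0,[-0.36,-0.03,0.2],0],
  [0,[-0.36,-0.03,0.2],0],
  [0,[-0.36,-0.03,0.2],0],
  [0,[-0.36,-0.03,0.2],0],
  [0,[-0.36,-0.03,0.2],0],
  [0,[-0.36,-0.02,0.2],0],
  [0,[-0.36,-0.01,0.2],0],
  [0,[0,0,0],0],
])

```text
time: 4.5
position: [630.5, 48.5, 130.7]
tool_rot: [0.223, 0.975, -0.001, -0.001]
force: [-1.0, -0.3, -0.5]
finger_gap: 0.5
grip_force: 0.0
```

```bash
python3 - <<'E'
from h import *
go((629,50,12))
snap('wrist','w1')
E
```

```text
t 4.5 p [630.5  48.5 130.7] y az 64.2 tilt [ 0.001 -0.003 -1.   ] F [-1.  -0.3 -0.5] q [-0.57  0.39  0.54  1.64 -0.22  1.17  1.14]
[629.  50.  12.] [0.04 0.02 2.37]
```

View pics/w1.png

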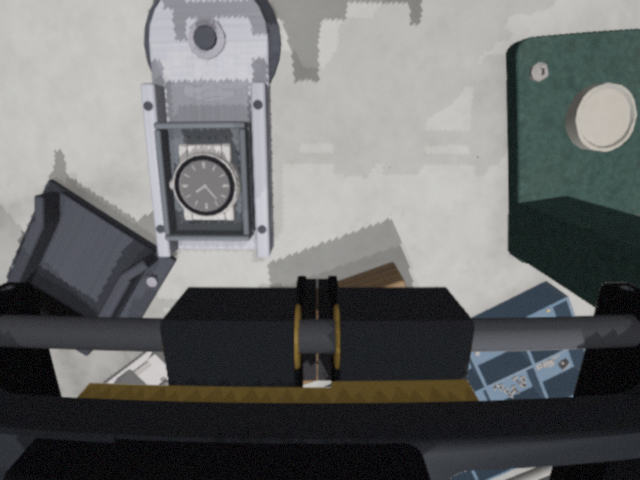

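```bash
python3 - <<'E'
from h import *
P=atz('w1',205,38,22);L=atz('w1',272,258,34);R=atz('w1',157,257,34);A=atz('w1',268,84,34);B=atz('w1',141,86,34)
for n,q in zip('PLRAB',(P,L,R,A,B)): print(n,q.round(1))
M=(L+R)/2; print(np.arctan2(*(M-P)[1::-1]),np.hypot(*(M-P)[:2]),np.arctan2(*(L-A)[1::-1]),np.arctan2(*(R-B)[1::-1]),np.hypot(*(L-R)[:2]))
E
```

```text
P [472.4  40.6  22. ]
L [628.   12.6  34. ]
R [590.  -64.8  34. ]
A [519.9  65.9  34. ]
B [482.5 -10.8  34. ]
-0.4542667527967706 151.97325478124247 -0.4579199384076088 -0.4656300950113952 86.28493817040388
```

Call:
move_arm([
  [0,[0,0.02,0.4],0],
  [0,[0,0,0.4],0],
  [0,[0,0,0.4],0],
  [0,[0,0,0.4],0],
  [0,[0,0,0.4],0],
  [0,[0,0,0.3],0],
  [0,[0,0,0],0],
  [0,[0,0,0],0],
])

```text
time: 5.35
position: [630.5, 51.0, 18.1]
tool_rot: [0.223, 0.975, 0.0, 0.0]
force: [0.8, 0.4, 0.5]
finger_gap: 0.5
grip_force: 0.0
```

```bash
cat >> h.py <<'E'
PIN=np.array([471.5,39.7]); TD=-1.058
def tr(th):
    "tool in a frame on the pin at angle th, and rest to contact on +y rail"
    s=sense(); d=s['position'][:2]-PIN; R=Ro.from_quat(s['tool_rot']).as_matrix()
    az=np.arctan2(R[1,1],R[0,1])-np.pi/2
    ex=np.array([np.cos(th),np.sin(th)]); ey=np.array([-ex[1],ex[0]])
    print('t',s['time'],'track xy',d@ex,d@ey,'z',s['position'][2],'az',az,'F along/across',s['force'][:2]@ex,s['force'][:2]@ey,'Fz',s['force'][2])
E
python3 -c "
from h import *
tr(-.456)"
```

```text
t 5.35 track xy 137.74602934220346 80.178419753821 z 18.127822388771158 az -0.45059401959349943 F along/across 0.5347462613451027 0.7047879232364511 Fz 0.5312509669501989
```

Call:
move_arm([
  [0,[0,-0.1,0],0],
  [0,[0,-0.1,0],0],
  [0,[0,-0.1,0],0],
  [0,[0,-0.06,0],0],
  [0,[0,-0.04,0],0],
  [0,[0,-0.04,0],0],
  [0,[0,0,0],0],
])

```text
time: 6.05
position: [620.7, 30.7, 17.6]
tool_rot: [0.224, 0.975, -0.0, -0.0]
force: [0.3, -0.3, -0.6]
finger_gap: 0.6
grip_force: 0.0
```

```bash
python3 -c "
from h import *
tr(-.456)"
```

```text
t 6.05 track xy 137.91017563010544 57.5859348858529 z 17.58200509818014 az -0.4515864845902402 F along/across 0.425931319101009 -0.09294419632236298 Fz -0.5998500105106082
```

Call:
move_arm([
  [0,[-0.028,-0.069,0],0.032],
  [0,[-0.028,-0.069,0],0.032],
  [0,[-0.028,-0.069,0],0.032],
  [0,[-0.028,-0.069,0],0.032],
  [0,[-0.028,-0.069,0],0.032],
  [0,[-0.028,-0.069,0],0.032],
  [0,[-0.028,-0.069,0],0.032],
  [0,[-0.028,-0.069,0],0.032],
  [0,[-0.028,-0.069,0],0.032],
  [0,[-0.028,-0.069,0],0.032],
])

```text
time: 7.05
position: [614.1, -5.9, 17.6]
tool_rot: [0.345, 0.939, -0.0, 0.0]
force: [0.1, 1.7, -0.3]
finger_gap: 0.4
grip_force: 0.8
```

```bash
python3 -c "
from h import *
tr(-.706); tr(sense()['time']*0-.70); snap('wrist','w2')"
```

```text
t 7.05 track xy 138.07217486689717 57.81686232631306 z 17.57850218539832 az -0.7047264997130008 F along/across -1.0220484621702755 1.3038855873729858 Fz -0.2948139769986704
t 7.05 track xy 138.41658866776007 56.98739354730126 z 17.57850218539832 az -0.7047264997130008 F along/across -1.0142067987687058 1.3099943714821662 Fz -0.2948139769986704
```

View pics/w2.png

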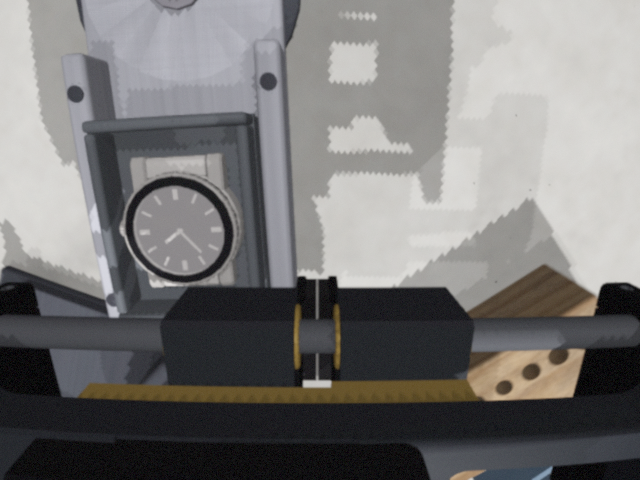

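```bash
python3 - <<'E'
from h import *
a=atz('w2',284,42,34);b=atz('w2',296,284,34);print(a,b,np.arctan2(*(b-a)[1::-1]))
for th in (-.69,-.70,-.71):
  ey=np.array([-np.sin(th),np.cos(th)]); print(th,(a[:2]-PIN)@ey,(b[:2]-PIN)@ey)
E
```

```text
[524.38067201  53.35875311  34.        ] [597.7204224   -5.25468479  34.        ] -0.6742555212120669
-0.69 44.19477286037857 45.672870515807084
-0.7 44.51345482531597 46.93018915939958
-0.71 44.82768548186525 48.18281482318449
```

Call:
move_arm([
  [0,[-0.028,-0.069,0],0.032],
  [0,[-0.028,-0.069,0],0.032],
  [0,[-0.028,-0.069,0],0.032],
  [0,[-0.028,-0.069,0],0.032],
  [0,[-0.028,-0.069,0],0.032],
  [0,[-0.028,-0.069,0],0.032],
  [0,[-0.028,-0.069,0],0.032],
  [0,[-0.028,-0.069,0],0.032],
  [0,[-0.028,-0.069,0],0.032],
  [0,[-0.028,-0.069,0],0.032],
])

```text
time: 8.1
position: [598.5, -39.6, 17.6]
tool_rot: [0.46, 0.888, -0.0, 0.0]
force: [-0.2, 2.0, -0.4]
finger_gap: 0.4
grip_force: 0.8
```

```bash
python3 -c "
from h import *
tr(-.956)"
```

```text
t 8.1 track xy 138.04809527509835 57.99512456417741 z 17.5734551259107 az -0.9560758847546355 F along/across -1.7800970731435017 0.9999863987480502 Fz -0.44084401238537135
```

Call:
move_arm([
  [0,[-0.028,-0.069,0],0.032],
  [0,[-0.028,-0.069,0],0.032],
  [0,[-0.028,-0.069,0],0.032],
  [0,[0,0,0],0],
])

```text
time: 8.5
position: [592.0, -49.5, 17.6]
tool_rot: [0.493, 0.87, -0.0, 0.0]
force: [-0.6, -0.5, 0.1]
finger_gap: 0.9
grip_force: 0.0
```

```bash
python3 - <<'E'
from h import *
tr(-1.03); snap('top','top2'); snap('wrist','w3')
p=cv2.imread('pics/top2.png')[200:320,250:410]; w=cv2.imread('pics/w3.png')
a=cv2.resize(p,None,fx=4,fy=4,interpolation=cv2.INTER_CUBIC)
b=cv2.resize(w[:340,:340],(480,480))[:, :]
cv2.imwrite('pics/c2.png',np.hstack([a[:,:400],b[:,:400]]))
E
```

```text
t 8.5 track xy 138.52018229167135 57.35256630888104 z 17.558731645379144 az -1.0315339147657983 F along/across 0.14225880709481986 -0.8269771782125388 Fz 0.14727457078117287
```

View pics/c2.png

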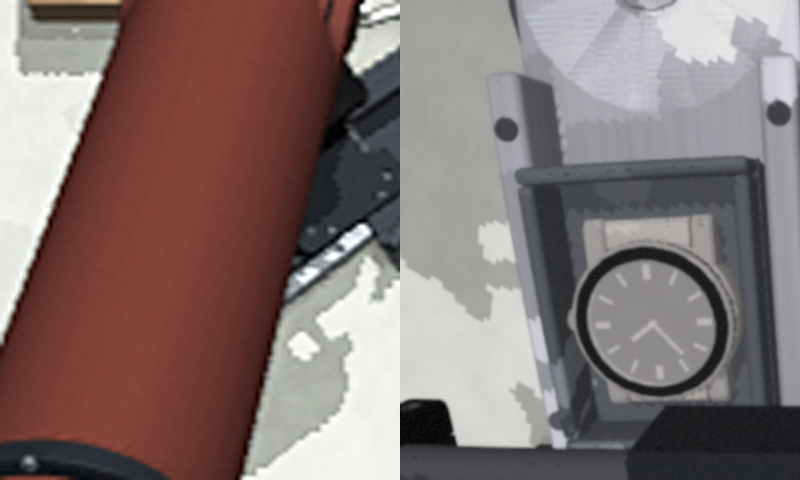

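Call:
move_arm([
  [0,[0,0.2,0],0],
  [0,[0,0,-0.5],0],
  [0,[0,0,-0.5],0],
  [0,[0,0,-0.5],0],
  [0,[-0.4,-0.2,-0.5],0],
  [0,[-0.4,-0.2,-0.5],0],
  [0,[-0.4,-0.3,-0.5],0],
  [0,[-0.4,-0.3,-0.5],0],
  [0,[-0.4,-0.3,0],0],
  [0,[-0.4,0,0],0],
])

```text
time: 9.6
position: [607.1, -182.1, 194.2]
tool_rot: [0.493, 0.87, 0.0, 0.001]
force: [0.3, 0.4, 0.5]
finger_gap: 0.4
grip_force: 0.0
```

Call:
move_arm([
  [0,[0,0,0],0],
  [0,[0,0,0],0],
])

```text
time: 9.8
position: [607.4, -179.5, 192.3]
tool_rot: [0.492, 0.87, -0.0, -0.0]
force: [0.2, 0.5, 0.6]
finger_gap: 0.6
grip_force: 0.0
```

```bash
python3 - <<'E'
from h import *
tr(-1.03); snap('wrist','w4')
E
```

```text
t 9.8 track xy 257.9245721372403 3.655461948096971 z 192.27702640483602 az -1.0295736510503986 F along/across -0.3927797252133738 0.4134058739176773 Fz 0.6357712369266946
```

View pics/w4.png

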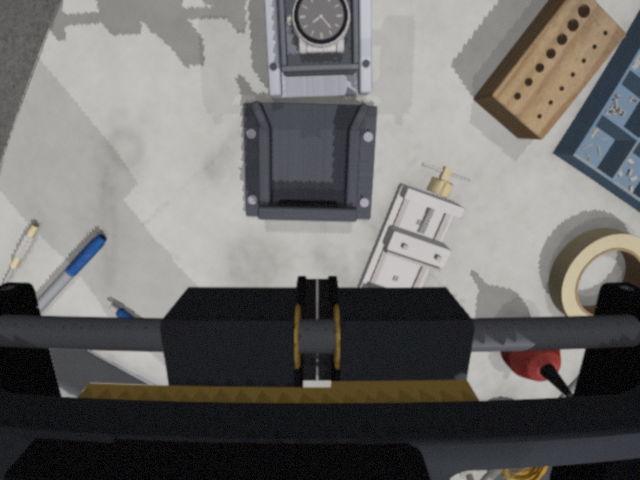

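```bash
python3 - <<'E'
from h import *
p=cv2.imread('pics/w4.png')[60:230,225:395]
cv2.imwrite('pics/c4.png',cv2.resize(p,(595,595),interpolation=cv2.INTER_CUBIC))
E
```

```text
(no output)
```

View pics/c4.png

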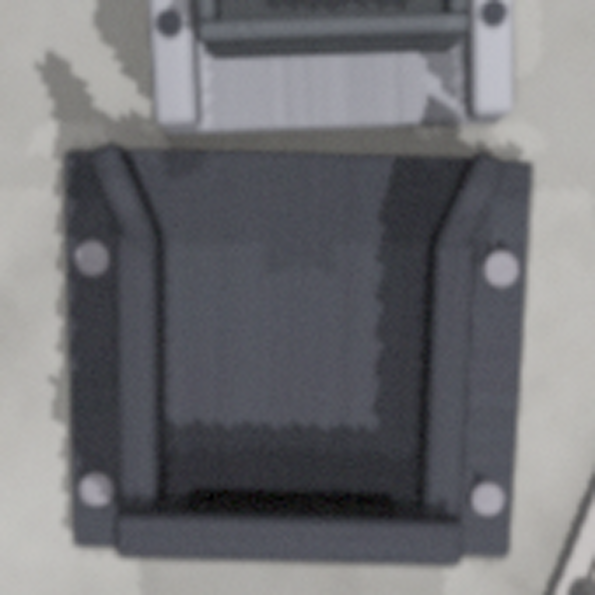

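```bash
python3 - <<'E'
from h import *
g=lambda x,y,z:atz('w4',x/3.5+225,y/3.5+60,z)[:2]
an=lambda v:np.arctan2(v[1],v[0])
def rep(n,a,b,c=None):
    a=np.array(a);print(n,'width',np.linalg.norm(a-b),'mid',(a+b)/2,'ang pin',an((a+b)/2-PIN),'r',np.linalg.norm((a+b)/2-PIN),'perp',an(np.array([-(a-b)[1],(a-b)[0]])))
# left in image is -y
rep('track ends',g(513,115,34),g(153,125,34))
rep('holes',g(493,12,34),g(170,20,34))
rep('floor end',g(470,126,14),g(163,131,14))
rep('walls inner near',g(437,240,34),g(160,240,34))
rep('walls inner far',g(423,500,34),g(158,500,34))
rep('walls outer',g(475,240,34),g(120,240,34))
rep('bolts near',g(502,268,10),g(92,258,10))
rep('bolts far',g(488,497,10),g(95,490,10))
rep('mouth corners',g(531,162,5),g(65,152,5))
rep('stop',g(460,522,40),g(118,513,40))
rep('far corners',g(508,553,5),g(73,546,5))
E
```

```text
track ends width 83.74657426108777 mid [554.90045536 -87.97178348] ang pin -0.992146031133837 r 152.49826311461615 perp 2.1402696045973904
holes width 73.93449735908503 mid [542.79891859 -68.62626362] ang pin -0.9886873872723325 r 129.68467596850545 perp 2.137082260380459
floor end width 75.92777210004424 mid [551.64942364 -90.17918976] ang pin -1.0178926506527703 r 152.61891770718324 perp 2.1285851523596238
walls inner near width 65.67982232831461 mid [ 562.01428424 -115.4727418 ] ang pin -1.0427370172583894 r 179.64246560756146 perp 2.1125437311430595
walls inner far width 65.97501391974899 mid [ 592.40283469 -170.26450211] ang pin -1.048342168288237 r 242.286168782604 perp 2.113231250661676
walls outer width 84.21792041939877 mid [ 561.77603685 -115.56008005] ang pin -1.0441279068399052 r 179.59803809009355 perp 2.1125085888064
bolts near width 105.02055691681217 mid [ 564.12084472 -120.55895862] ang pin -1.046751707415244 r 185.09877010651442 perp 2.088789231785751
bolts far width 105.11500701180776 mid [ 593.52771163 -172.74488051] ang pin -1.0494153015979175 r 244.99712173828647 perp 2.095176029018361
mouth corners width 119.0025474715746 mid [550.69699548 -97.78541326] ang pin -1.048181367541703 r 158.66443505948425 perp 2.091642419963598
stop width 83.91213858811197 mid [ 593.87334695 -173.12995548] ang pin -1.048975738807182 r 245.503209742862 perp 2.086505867173152
far corners width 119.44855142097278 mid [ 601.60295776 -187.10441336] ang pin -1.0499884589121469 r 261.4708808577275 perp 2.0969369722245483
```

```bash
sed -i 's/TD=-1.058/TD=-1.048/' h.py; cat >> h.py <<'E'
def want(x,y,z,th=TD):
    return (*(PIN+[np.cos(th)*x-np.sin(th)*y,np.sin(th)*x+np.cos(th)*y]),z)
E
python3 -c "
from h import *
go(want(150,85,190),want(138,75,17.5),want(138,52.2,17.5))"
```

```text
t 9.85 p [ 607.4 -178.9  192.2] y az 31.1 tilt [ 0.    -0.001 -1.   ] F [ 0.3  0.8 -0.5] q [-0.37  0.39  0.77  1.58 -0.28  1.29  0.98]
[620.0419744  -47.82303606 190.        ] [2.11 1.57 0.04]
[605.38605213 -42.41896885  17.5       ] [ 0.24 -0.19  3.45]
[585.63153136 -53.80312053  17.5       ] [ 0.01 -0.46  0.  ]
```

Call:
move_arm([
  [0,[0.4,0.3,0],0.024],
  [0,[0.4,0.3,0],0],
  [0,[0.4,0.3,0],0],
  [0,[0.4,0.3,0],0],
  [0,[0.4,0.2,0.1],0],
  [0,[0.35,0,0.3],0],
  [0,[0,0,0.4],0],
  [0,[0,0,0.4],0],
  [0,[0,0,0.4],0],
  [0,[0,0,0.4],0],
])

```text
time: 10.85
position: [608.5, -41.3, 91.8]
tool_rot: [0.5, 0.866, 0.0, -0.0]
force: [0.8, 0.3, -0.4]
finger_gap: 0.5
grip_force: 0.0
```

Call:
move_arm([
  [0,[0,0,0],0],
  [0,[0,0,0],0],
])

```text
time: 11.05
position: [608.6, -42.1, 92.8]
tool_rot: [0.5, 0.866, -0.0, -0.0]
force: [0.6, 0.1, -0.1]
finger_gap: 0.3
grip_force: 0.0
```

```bash
python3 -c "
from h import *
tr(TD)
go(want(138,75,17.5),want(138,52.2,17.5))"
```

```text
t 11.05 track xy 139.33313800953027 77.91245736532008 z 92.83598103537794 az -1.0471072249948208 F along/across 0.23266928693406091 0.5900713925386566 Fz -0.09527492093136558
t 11.05 p [608.6 -42.1  92.8] y az 30.0 tilt [ 0.    -0.001 -1.   ] F [ 0.6  0.1 -0.1] q [-0.56  0.42  0.7   1.74 -0.3   1.09  0.76]
[605.38605213 -42.41896885  17.5       ] [ 0.03 -0.06  1.51]
[585.63153136 -53.80312053  17.5       ] [ 0.   -0.46  0.  ]
```

Call:
move_arm([
  [0,[0.03,-0.06,0.5],0],
  [0,[0,0,0.5],0],
  [0,[0,0,0.4],0],
  [0,[0,0,0.11],0],
  [0,[0,-0.1,0],0],
  [0,[0,-0.1,0],0],
  [0,[0,-0.06,0],0],
  [0,[0,-0.06,0],0],
  [0,[0,-0.06,0],0],
  [0,[0,-0.06,0],0],
])

```text
time: 12.05
position: [586.9, -54.2, 17.7]
tool_rot: [0.5, 0.866, 0.0, 0.001]
force: [2.9, 0.1, -0.4]
finger_gap: 0.7
grip_force: 1.2
```

Call:
move_arm([
  [0,[0,0,0],0],
  [0,[0,0,0],0],
])

```text
time: 12.25
position: [586.0, -54.1, 17.0]
tool_rot: [0.5, 0.866, -0.0, -0.0]
force: [1.0, -0.4, 0.4]
finger_gap: 0.6
grip_force: 0.3
```

```bash
python3 -c "
from h import *
tr(TD)"
```

```text
t 12.25 track xy 138.40743559581145 52.34773234198618 z 16.990797856393208 az -1.0482802672755454 F along/across 0.8054237174632014 0.6953469444479642 Fz 0.3777937867350573
```

Call:
move_arm([
  [0,[0,0.2,0],0],
  [0,[0,0.1,-0.4],0],
  [0,[0,0,-0.5],0],
  [0,[0,0,-0.5],0],
  [0,[-0.4,-0.2,-0.5],0],
  [0,[-0.4,-0.2,-0.5],0],
  [0,[-0.4,-0.3,-0.5],0],
  [0,[-0.4,-0.3,-0.5],0],
  [0,[-0.4,-0.3,0],0],
  [0,[-0.1,0,0],0],
])

```text
time: 13.25
position: [594.9, -173.6, 188.0]
tool_rot: [0.502, 0.865, -0.0, 0.001]
force: [0.4, -0.3, 0.0]
finger_gap: 0.6
grip_force: 0.0
```

Call:
move_arm([
  [0,[0,0,0],0],
  [0,[0,0,0],0],
])

```text
time: 13.45
position: [595.6, -168.5, 186.2]
tool_rot: [0.5, 0.866, -0.0, -0.001]
force: [1.1, 0.5, -0.7]
finger_gap: 0.5
grip_force: 0.0
```

```bash
python3 - <<'E'
from h import *
tr(TD); snap('wrist','w5')
p=cv2.imread('pics/w5.png')[20:220,220:420]
cv2.imwrite('pics/c5.png',cv2.resize(p,(600,600),interpolation=cv2.INTER_CUBIC))
E
```

```text
t 13.45 track xy 242.33495099091454 3.5348473682615493 z 186.19991778520753 az -1.046909710616337 F along/across 0.08634900086680176 1.1626377616348227 Fz -0.6752307795893417
```

View pics/c5.png

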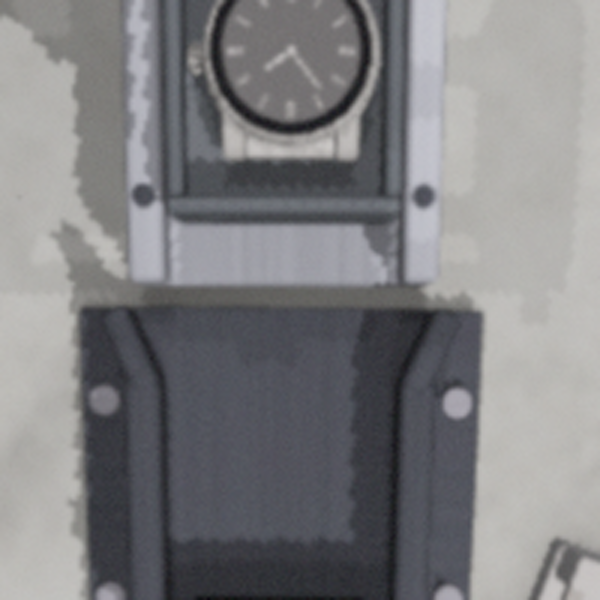

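```bash
python3 - <<'E'
from h import *
g=lambda x,y,z:atz('w5',x/3+220,y/3+20,z)[:2]
an=lambda v:np.arctan2(v[1],v[0])
def rep(n,a,b): print(n,'width',np.linalg.norm(a-b),'ang pin',an((a+b)/2-PIN),'r',np.linalg.norm((a+b)/2-PIN),'perp',an(np.array([(a-b)[1],-(a-b)[0]])))
rep('track ends',g(438,281,34),g(130,282,34))
rep('holes',g(424,195,34),g(143,195,34))
rep('walls inner',g(403,380,34),g(163,380,34))
rep('bolts',g(457,403,10),g(104,400,10))
rep('mouth',g(483,312,5),g(80,308,5))
rep('carrier front',g(400,215,46),g(170,215,46))
go(want(150,0,150),want(38,0,150),want(38,0,25))
E
```

```text
track ends width 82.94451442703193 ang pin -1.0417466477507864 r 152.7841042702361 perp -1.0432841452038608
holes width 74.44550927616324 ang pin -1.0417698867906608 r 130.6416747212165 perp -1.0466394999941822
walls inner width 65.89017414256936 ang pin -1.0440440837872802 r 178.877402424135 perp -1.046223364956074
bolts width 104.86914507115777 ang pin -1.049231384848234 r 185.96183797394198 perp -1.0546116456693833
mouth width 119.29419241415182 ang pin -1.04788817730705 r 159.5014556042271 perp -1.0560763370155595
carrier front width 58.80501092089629 ang pin -1.0385101992937493 r 136.95051529702246 perp -1.0465155983297318
t 13.5 p [ 595.6 -168.3  186.3] y az 30.1 tilt [ 0.001 -0.001 -1.   ] F [ 0.6 -0.1  0.2] q [-0.4   0.36  0.78  1.62 -0.26  1.27  0.94]
[546.39573471 -90.2639524  150.        ] [ 1.84 -0.07  0.73]
[490.47358613   6.77579873 150.        ] [2.24 0.   0.  ]
[490.47358613   6.77579873  25.        ] [-0.   0.   2.5]
```

Call:
move_arm([
  [0.25,[0.4,0,0],0],
  [0.25,[0.5,0,0],0],
  [0.25,[0.5,-0.07,0],0],
  [0.25,[0.5,0,0],0],
  [0.25,[0.5,0,0],0],
  [0.25,[0.5,0,0.1],0],
  [0.25,[0.5,0,0.2],0],
  [0.25,[0.4,0,0.2],0],
  [0.25,[0.28,0,0.2],0],
  [0.25,[0,0,0],0],
])

```text
time: 14.5
position: [488.8, 7.8, 150.8]
tool_rot: [0.498, 0.867, -0.001, -0.001]
force: [0.6, 0.7, 0.5]
finger_gap: 21.6
grip_force: 0.0
```

Call:
move_arm([
  [0.25,[0,0,0],0],
  [0.25,[0,0,0],0],
])

```text
time: 14.7
position: [491.1, 4.4, 152.6]
tool_rot: [0.501, 0.866, 0.0, 0.0]
force: [0.1, -0.0, 0.0]
finger_gap: 21.4
grip_force: 0.0
```

```bash
python3 -c "
from h import *
tr(TD); print(sense()['finger_gap'])
go(want(38,0,70),want(38,0,24))"
```

```text
t 14.7 track xy 40.407170425050644 -0.6092060451490459 z 152.6051733761562 az -1.0487629173034339 F along/across 0.08667504888527845 0.10953068260959037 Fz 0.008282206540247777
21.39852874950024
t 14.7 p [491.1   4.4 152.6] y az 29.9 tilt [-0.001  0.001 -1.   ] F [ 0.1 -0.   0. ] q [-0.76  0.05  0.69  1.96 -0.04  1.14  0.47]
[490.47358613   6.77579873  70.        ] [0.05 0.01 1.65]
[490.47358613   6.77579873  24.        ] [ 0.   -0.    0.92]
```

Call:
move_arm([
  [0.25,[0.08,0.01,0.3],0],
  [0.25,[0,0,0.4],0],
  [0.25,[0,0,0.4],0],
  [0.25,[0,0,0.4],0],
  [0.25,[0,0,0.4],0],
  [0.25,[0,0,0.3],0],
  [0.25,[0,0,0.2],0],
  [0.25,[0,0,0.17],0],
  [0.25,[0,0,0],0],
  [0.25,[0,0,0],0],
])

```text
time: 15.7
position: [489.3, 8.5, 24.0]
tool_rot: [0.501, 0.866, 0.0, 0.0]
force: [0.3, 1.4, 0.2]
finger_gap: 21.8
grip_force: 0.0
```

```bash
python3 -c "
from h import *
tr(TD)"
```

```text
t 15.7 track xy 35.95802823006916 -0.1455096085825596 z 23.986725686428862 az -1.0485441860983804 F along/across -1.075521876017191 0.9458346223711591 Fz 0.19028502610948156
```

Now slide outward.

Call:
move_arm([
  [0.25,[-0.08,0,0],0],
  [0.25,[-0.08,0,0],0],
  [0.25,[-0.08,0,0],0],
  [0.25,[-0.1,0,0],0],
  [0.25,[-0.1,0,0],0],
  [0.25,[-0.1,0,0],0],
  [0.25,[-0.1,0,0],0],
  [0.25,[-0.1,0,0],0],
  [0.25,[-0.1,0,0],0],
  [0.25,[-0.1,0,0],0],
])

```text
time: 16.7
position: [512.5, -32.5, 23.5]
tool_rot: [0.5, 0.866, -0.0, -0.0]
force: [-0.8, 1.7, 2.0]
finger_gap: 21.9
grip_force: 0.9
```

```bash
python3 -c "
from h import *
tr(TD)"
```

```text
t 16.7 track xy 83.05760525661645 -0.4952293998627459 z 23.522887982962303 az -1.0482896049897164 F along/across -1.90936987357022 0.12912580084934125 Fz 2.038287484034205
```

Call:
move_arm([
  [0.25,[-0.1,0,0],0],
  [0.25,[-0.1,0,0],0],
  [0.25,[-0.1,0,0],0],
  [0.25,[-0.1,0,0],0],
  [0.25,[-0.1,0,0],0],
  [0.25,[-0.1,0,0],0],
  [0.25,[-0.1,0,0],0],
  [0.25,[-0.1,0,0],0],
  [0.25,[-0.1,0,0],0],
  [0.25,[-0.1,0,0],0],
])

```text
time: 17.7
position: [537.5, -75.8, 23.5]
tool_rot: [0.5, 0.866, -0.0, -0.0]
force: [-0.2, 0.7, -0.4]
finger_gap: 21.3
grip_force: 0.5
```

```bash
python3 -c "
from h import *
tr(TD)"
```

```text
t 17.7 track xy 133.0477953720693 -0.5165834039300655 z 23.506652836087422 az -1.0482939354084886 F along/across -0.7236593944977462 0.19103009036450677 Fz -0.43684006846401324
```

Call:
move_arm([
  [0.25,[-0.06,0,0],0],
  [0.25,[-0.06,0,0],0],
  [0.25,[-0.06,0,0],0],
  [0.25,[-0.06,0,0],0],
  [0.25,[-0.06,0,0],0],
  [0.25,[-0.04,0,0],0],
  [0.25,[-0.03,0,0],0],
  [0.25,[-0.03,0,0],0],
  [0.25,[-0.03,0,0],0],
  [0.25,[0,0,0],0],
])

```text
time: 18.7
position: [548.2, -94.1, 23.6]
tool_rot: [0.5, 0.866, 0.0, 0.0]
force: [-0.6, 0.6, -0.4]
finger_gap: 21.7
grip_force: 0.4
```

```bash
python3 -c "
from h import *
tr(TD)"
```

```text
t 18.7 track xy 154.23249424419686 -0.35736910668786676 z 23.60417147605243 az -1.0482553541304038 F along/across -0.8558918821316728 -0.24849448416664605 Fz -0.4166305231009983
```

Call:
move_arm([
  [0.25,[-0.02,0,0],0],
  [0.25,[-0.02,0,0],0],
  [0.25,[-0.02,0,0],0],
  [0.25,[-0.02,0,0],0],
])

```text
time: 19.1
position: [548.4, -94.2, 23.3]
tool_rot: [0.5, 0.866, 0.001, -0.003]
force: [-10.6, 14.6, 12.8]
finger_gap: 21.9
grip_force: 9.0
```

```bash
python3 -c "
from h import *
tr(TD)"
```

```text
t 19.1 track xy 154.3897359444907 -0.2039746037287644 z 23.328657536608386 az -1.0465364799632557 F along/across -17.938020720570155 -1.8451597769967614 Fz 12.836407963770936
```

Call:
move_arm([
  [0.25,[0.06,0,0],0],
  [0.25,[0.1,0,0],0],
  [0.25,[0.2,0,0],0],
  [0.25,[0.2,0,0],0],
  [0.25,[0,0,-0.3],0],
  [0.25,[0,0,-0.5],0],
  [0.25,[0,0,-0.5],0],
  [0.25,[0,0,-0.5],0],
  [0.25,[0,0,-0.5],0],
  [0.25,[0,0,-0.5],0],
])

```text
time: 20.1
position: [536.1, -73.7, 165.8]
tool_rot: [0.501, 0.866, 0.0, 0.001]
force: [0.9, 0.3, -0.3]
finger_gap: 21.7
grip_force: 0.0
```

```bash
python3 -c "
from h import *
tr(TD); go(want(270,0,200))"
```

```text
t 20.1 track xy 130.48093340414528 -0.6088097188723436 z 165.83413699834972 az -1.0487644450047935 F along/across 0.16416791251741597 0.8910535697404408 Fz -0.2512737052701262
t 20.1 p [536.1 -73.7 165.8] y az 29.9 tilt [-0.001  0.001 -1.   ] F [ 0.9  0.3 -0.3] q [-0.61  0.17  0.74  1.84 -0.13  1.18  0.7 ]
[ 606.31232247 -194.23511432  200.        ] [-2.79  0.01 -0.68]
```

Call:
move_arm([
  [0.25,[-0.3,0,-0.2],0],
  [0.25,[-0.4,0,-0.2],0],
  [0.25,[-0.4,0,-0.2],0],
  [0.25,[-0.4,0,-0.1],0],
  [0.25,[-0.4,0,0],0],
  [0.25,[-0.4,0,0],0],
  [0.25,[-0.4,0,0],0],
  [0.25,[0,0,0],0],
  [0.25,[0,0,0],0],
  [0.25,[0,0,0],0],
])

```text
time: 21.1
position: [603.3, -189.4, 199.1]
tool_rot: [0.5, 0.866, 0.0, 0.0]
force: [0.2, 0.3, -0.4]
finger_gap: 21.5
grip_force: 0.0
```

```bash
python3 - <<'E'
from h import *
tr(TD); snap('wrist','w6')
p=cv2.imread('pics/w6.png')[20:260,200:440]
cv2.imwrite('pics/c6.png',cv2.resize(p,(600,600),interpolation=cv2.INTER_CUBIC))
E
```

```text
t 21.1 track xy 264.36195917587554 -0.1994941715869179 z 199.0832893069444 az -1.0476304092573723 F along/across -0.15032636442338512 0.2949236086607879 Fz -0.40330994956566074
```

View pics/c6.png

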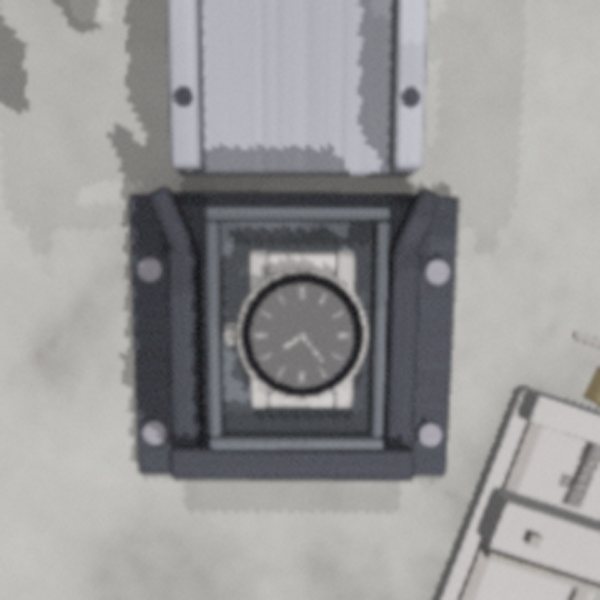

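The carrier sits square in the dock with its front edge at the stop face (crop y≈449). The track is still lined up and the arm is clear, so I'm handing in.

```bash
python3 -c "
from h import *
print(sign_off())"
```

```text
the job is handed in; nothing more can be done
None
```

I swung the track into line with the dock to within about 0.01 rad and slid the carrier home against the end stop. I then handed the job in at about 21 s with the arm clear and the bystanders untouched as far as I could see.

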